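Wedge up a film rewind and hold it

ROBOT

A 7-joint arm with a two-finger parallel gripper is mounted at the origin on the work surface. World frame = base frame: x ahead of the robot, y to its left, z up, the work surface at z = 0. Lengths are in m, angles in rad, forces in N, time in s.
With the tool pointing down it reaches from about 0.4 to 0.875 m from the base axis. Payload 19.3 kg.
Tool frame: the origin (TCP) lies at the very end of the fingers, on their centre line; the grasp point (between the pads) lies 19 mm behind it; z points along the fingers, y is the line along which they close (so a half turn about z gives the same grasp; the last joint's range is limited). The gripper opens to 85 mm and grips with 20 to 120 N. Pads are 22 mm wide; open, the fingers measure 114 mm over their backs; the gripper's body (76 mm by 85 mm) begins 54 mm behind the grasp point. The pads swing forward as they close: fully open they stand 13 mm farther back than shut.
Start: joints at [1.117, 0.521, -0.036, 1.599, 0.021, 1.021, -0.113], TCP at [0.234, -0.58, 0.231] pointing down, gripper open.
Joint ranges: [-2.91, 2.91], [-0.3, 2.13], [-1.5, 1.42], [0.17, 2.43], [-1.26, 4.41], [0.16, 1.93], [-2.52, 2.52]. Speed limits (rad/s): [1.89, 1.89, 2.39, 2.39, 3.01, 3.01, 3.01].

INTERFACE

Orientations are given as [roll, pitch, yaw] about the fixed x, y, z axes, in that order (R = Rz(yaw) Ry(pitch) Rx(roll)).
In Python, from workcell import monitor, optics, job_done gives the robot as it stands.
- The arm moves only by the shell command python3 -m handwheel 'ROWS' [FORCE]. ROWS is JSON, a list of rows, each an object of numbers: "dx", "dy", "dz": the shift along the tool's x, y, z in cm; "wx", "wy", "wz": the turn, a rotation vector about the tool's x, y, z in rad; "claw": the opening in per cent of the stroke, from 0 (shut) to 100 (fully open). A call has 1 to 8 rows; each row shifts and turns the commanded pose from where the row before left it, along the tool's axes as they then stand; what a row does not reach is not made up. A row lasts 1/8 s, in which the tool goes at most 62.5 mm and 10.7 degrees, less where a joint would pass 70% of its speed; a pose out of reach is approached as far as the arm can. A call with a gripper value outside its range is refused whole. The fingers move at their own pace and stop on an object; FORCE is the grip in N (left out, the last holds). Time passes only in rows, so rows that do not move let the fingers close. It gives the time, the measured TCP pose, the force, the opening and the grip force at its end, in the units of the state.
- monitor.observe(): the state, without advancing time (a new reading comes with each control period).
- optics.grab_frame(name): name is "scene" or "top" or "wrist"; returns a dict with "frame" (420x560x3 uint8, blue, green, red), "fovy" (degrees; the focal length in pixels is half the picture's height over the tangent of half this angle, whatever the lens; pixels are square), "cx", "cy" (the principal point, pixels), "R" (3x3) and "t" (3): a world point X has camera coordinates R X + t. Camera axes: x right, y down, z forward; pixel columns grow to the right and rows downward; lengths in m; the calibration is good to about 2 mm. A picture is of the moment at which its call begins. There is no depth.
- job_done(): hands the job in; it is judged then, once.
Trained networks look in the newest picture that a camera, given by its name, has taken for a name from the list of things; names that differ only in an ending like _2 or _b are one class to them, and where a whole thing is asked for, a point or a joint stands for the part that bears it (a point fixed in the world has none). Each returns a list of dicts, best first, with "p" (0 to 1); they miss things now and then, are a little off and sometimes report something else, mostly with a low value. They report only what shows in the picture. A call takes as long as a camera call.
- optics.masks_of(name, camera): "region" (420x560 bool, what is visible of it) and "rect" ([left, top, width, height] in pixels, round what is visible of it).
The state is a dict: "clock": time; "qpos": joint angles; "qd": joint speeds; "joint_efforts": joint torques, N m; "position": TCP position; "tool_rot": TCP orientation; "force": force on the tool from outside, world axes, zero at the start; "moment": the same for the moment, N m; "grip_width": finger opening in m; "finger_force": force on a finger pad.
Only numpy, scipy, OpenCV 4.12 (cv2) and the standard library are available. Lean on these libraries where they do the work, as an engineer would, in place of code of your own. Each camera call takes 0.05 s, during which the arm holds its last target. There are 200 camera calls.

TASK

The small film rewind on the bench has to be shimmed level before its clamp screws are tightened. Take the aluminium levelling wedge by its grip block, keep it flat on the bench and push its thin end under the free end (the nose) of the rewind's hinged foot until the nose just lifts off, about 3 mm above its rest, and finish holding the wedge there in the gripper for the colleague with the screwdriver. Let only the wedge do the lifting, do not jack the nose up to 8 mm or more, and leave the other things on the bench alone.

Things in the scene. Friction and masses are not known exactly. Their poses are not given: they have to be found in the camera images.
- rewind: Bed plate of the film rewind, fixed to the bench, 126 x 110 x 10 mm; it carries the hinged foot with post and 128 mm reel (up to 180 mm high, x = -14 to 114 mm). Origin on the bench surface, z up. Its x axis is the way the wedge must travel: from the nose (x = -95 mm) to the hinge (x = 100 mm). The plate begins at x = -20 mm: under the overhanging foot there is 75 mm of bare bench.
- rewind_foot (a joint): Hinge angle of the foot (rad): 0 = lying on the bed plate, grows as the nose rises (0.01 rad = 1.95 mm at the nose). It turns freely; gravity alone pulls it down, with about 2 to 5 N at the nose.
- nose (a point): Middle of the underside of the nose, the free edge of the foot: a grey level bar 110 mm long along the rewind's y, 10 mm thick, rounded (radius 5 mm). The point lies on the bar's lowest line, 10 mm above the bench when the foot is down. The foot plate behind it is 10 mm thick and 100 mm wide.
- wedge_grip (a point): Centre of the wedge's grip block, 34 (x) x 30 (y) x 50 mm (z), 25 mm above the flat underside. Loose aluminium wedge, 0.2 kg, upright on the bench. A 36 mm wide tongue runs from the block's +x face 90 mm along x to the thin tip, 107 mm from the block's centre; its top slopes evenly from 21 mm high at the block to 3 mm at the tip.
- wedge_tip (a point): Middle of the tip edge of the wedge, at the level of its underside; same axes as the grip block. The wedge first touches the nose with the tip about 34 mm past the nose's centre line; each further 5 mm lifts the nose 1 mm. The push needs up to about 15 N.
- tape_roll_c (a point): Bystander: roll of tape lying flat, 90 mm across, 24 mm high; its centre.
- black_case_c (a point): Bystander: flat black plastic case, 60 x 100 x 28 mm; its centre.
- bottle_c (a point): Bystander: small white bottle with a blue cap, 44 mm across, 100 mm high; its centre.
- shim_block_c (a point): Bystander: plain aluminium shim block without a taper, 50 x 30 x 30 mm; its centre.

How it is judged:
By the outcome, as a careful person would: the job done as asked, in the order asked, and still so for the second after the job is handed in, while the arm keeps its last pose, push and grip.
It also fails if it takes over 42 s, if anything falls off the work surface, if the arm or the gripper's body presses on something with over 40 N, if the wrist force passes 120 N, or if a joint passes its speed limit or range.

## Working session

There is one attempt and no reset: what is moved stays moved. The work goes in short steps, Python scripts to look and compute and a shell command to move; the robot and the scene stay as the last step left them, time stands still between calls to the robot, and variables do not carry over. Pictures are saved under pics/ and viewed, at most 10 in all, crops included, and the job is handed in when it is done.

```bash
mkdir -p pics; cat > h.py <<'E'
import numpy as np, cv2
from workcell import monitor, optics, job_done
def cam(n):
    f=optics.grab_frame(n); F=f["frame"].shape[0]/2/np.tan(np.radians(f["fovy"])/2)
    f["K"]=np.array([[F,0,f["cx"]],[0,F,f["cy"]],[0,0,1]]); f["R"]=np.array(f["R"]); f["t"]=np.array(f["t"]); return f
def ray(f,uv,z):
    d=f["R"].T@np.linalg.inv(f["K"])@np.array([uv[0],uv[1],1.]); c=-f["R"].T@f["t"]
    return c+d*(z-c[2])/d[2]
def proj(f,X):
    p=(f["R"]@np.asarray(X,float).T).T+f["t"]; p=p@f["K"].T; return p[...,:2]/p[...,2:]
E
python3 - <<'E'
from h import *
s=monitor.observe(); print({k:np.round(v,3) for k,v in s.items()})
ims=[]
for n in ["scene","top"]:
    f=cam(n); cv2.imwrite(f"pics/{n}0.png",f["frame"]); print(n,f["fovy"],-f["R"].T@f["t"],f["R"][2])
    for nm in ["rewind","nose","wedge_grip","wedge_tip","tape_roll_c","black_case_c","bottle_c","shim_block_c"]:
        for m in optics.masks_of(nm,n)[:2]:
            ys,xs=np.nonzero(m["region"]); uv=(xs.mean(),ys.mean()); print(nm,round(m["p"],2),m["rect"],np.round(uv),np.round(ray(f,uv,0.01),3))
E
```

```text
{'clock': np.float64(0.0), 'qpos': array([ 1.117,  0.522, -0.036,  1.6  ,  0.021,  1.021, -0.113]), 'qd': array([-0.   , -0.001,  0.001,  0.001,  0.   , -0.002, -0.   ]), 'joint_efforts': array([-0.0000e+00, -9.2712e+01,  1.9800e+00, -3.6995e+01,  1.8000e-02,
        8.0000e-03, -0.0000e+00]), 'position': array([ 0.234, -0.579,  0.231]), 'tool_rot': array([-3.14 ,  0.   ,  0.384]), 'force': array([-0.622, -0.892,  0.436]), 'moment': array([ 0.002, -0.075, -0.008]), 'finger_force': np.float64(0.0), 'grip_width': np.float64(0.085)}
scene 42.75676727418226 [1.19540871 0.749668   0.73548544] [-0.54039685 -0.61844702 -0.57052128]
rewind 0.62 [210.9, 127.0, 92.0, 82.1] [246. 172.] [ 0.445 -0.23   0.01 ]
nose 0.93 [214.3, 125.7, 89.8, 85.3] [247. 169.] [ 0.43  -0.239  0.01 ]
nose 0.65 [211.0, 124.9, 93.3, 81.3] [246. 172.] [ 0.444 -0.23   0.01 ]
wedge_grip 0.83 [350.2, 246.9, 45.5, 41.4] [376. 268.] [0.494 0.254 0.01 ]
wedge_tip 0.94 [351.6, 249.0, 45.5, 41.3] [376. 269.] [0.495 0.255 0.01 ]
tape_roll_c 0.86 [190.1, 253.2, 46.6, 39.3] [212. 274.] [0.752 0.041 0.01 ]
black_case_c 0.76 [312.3
[... 277 characters left out ...]
1 ]
top 53.182740928878374 [0.50133829 0.01622843 0.82661969] [ 0.06765135  0.02113027 -0.99748524]
rewind 0.58 [308.7, 194.2, 136.2, 93.1] [376. 241.] [ 0.483 -0.149  0.01 ]
nose 0.68 [311.7, 209.5, 132.7, 78.0] [370. 244.] [ 0.478 -0.137  0.01 ]
wedge_grip 0.77 [136.1, 219.2, 71.4, 37.2] [171. 236.] [0.496 0.25  0.01 ]
wedge_tip 0.84 [134.1, 218.1, 71.1, 37.5] [171. 236.] [0.496 0.25  0.01 ]
tape_roll_c 0.89 [252.3, 80.9, 45.8, 49.0] [276. 104.] [0.756 0.044 0.01 ]
black_case_c 0.79 [254.2, 280.4, 54.3, 39.0] [281. 297.] [0.377 0.036 0.01 ]
bottle_c 0.95 [383.8, 69.6, 31.4, 34.8] [398.  86.] [ 0.789 -0.199  0.01 ]
shim_block_c 0.75 [183.8, 100.5, 31.2, 20.2] [197. 111.] [0.743 0.201 0.01 ]
```

View pics/scene0.png

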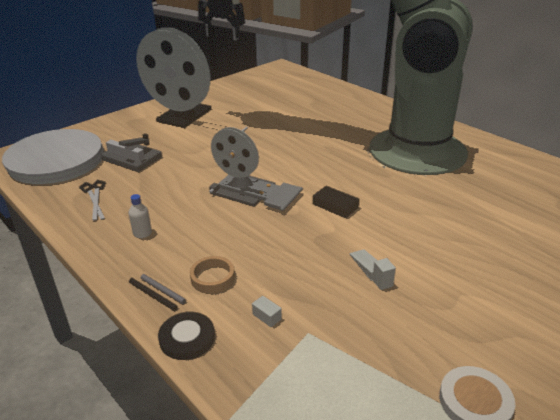

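View pics/top0.png

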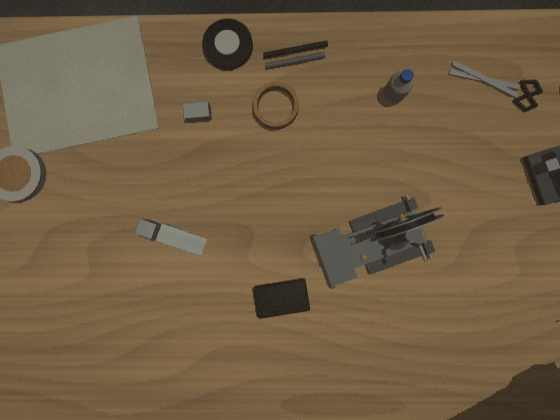

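The wedge block is at about (149,229) in the top view with its tip at (205,250). The nose bar is at the left end of the rewind, about (325,258). Next I'll enlarge both regions to measure them precisely.

```bash
python3 - <<'E'
import cv2,numpy as np
a=cv2.imread('pics/top0.png'); s=cv2.imread('pics/scene0.png')
up=lambda c,k:cv2.convertScaleAbs(cv2.resize(c,None,fx=k,fy=k,interpolation=cv2.INTER_CUBIC),alpha=1.6,beta=10)
o=np.zeros((600,800,3),np.uint8)
o[:300,:480]=up(a[205:265,125:221],5)   # wedge
r=up(a[190:290,300:450],5)[:, :] 
o2=up(a[190:290,300:450],5)
o[300:600,:450]=up(s[235:295,340:430],5)
o[:500,480:800]=up(a[190:290,304:368],5)
cv2.imwrite('pics/c1.png',o)
E
```

```text
(no output)
```

View pics/c1.png

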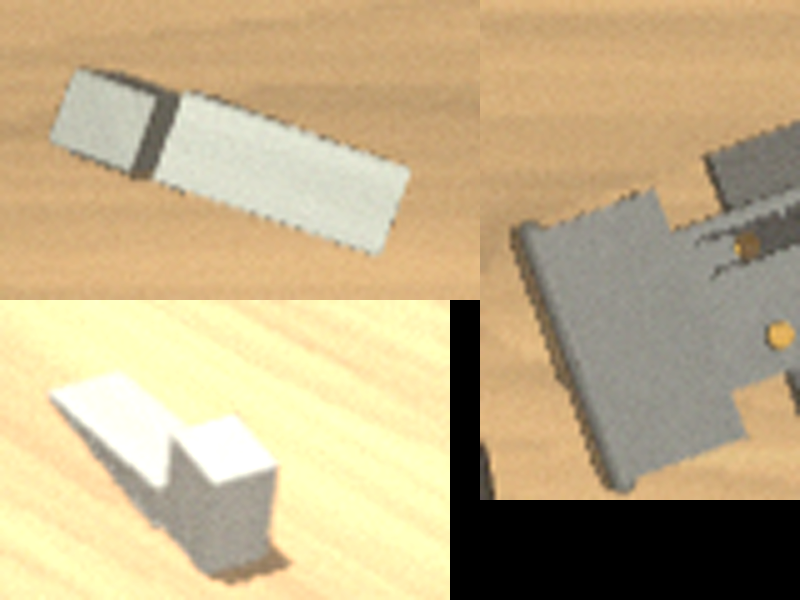

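The crops show the wedge block's top corners and tip corners clearly. They also show the nose bar running from about (528,225) to (622,490) in crop pixels. Next I fit the poses.

```bash
cat >> h.py <<'E'
from scipy.optimize import least_squares
def fit(f,P,uv,x0):
    def w(q):
        c,s=np.cos(q[2]),np.sin(q[2]); return np.c_[P[:,0]*c-P[:,1]*s+q[0],P[:,0]*s+P[:,1]*c+q[1],P[:,2]]
    r=least_squares(lambda q:(proj(f,w(q))-uv).ravel(),x0); return r.x, r.fun.reshape(-1,2)
E
python3 - <<'E'
from h import *
f=cam("top"); g=cam("scene")
px=lambda c,o:(np.array(c,float)+.5)/5-.5+np.array(o)
# wedge frame at grip centre xy; world -y is image right
P=np.array([[-.017,.015,.05],[-.017,-.015,.05],[.017,.015,.05],[.017,-.015,.05],[.107,.018,.003],[.107,-.018,.003]])
uv=px([[80,68],[50,141],[157,97],[132,172],[410,168],[381,254]],[125,205])
q,e=fit(f,P,uv,[.5,.3,-1.9]); print("wedge top",q.round(4),e.round(2).tolist())
uvs=px([[237,415-300],[170,435-300],[277,465-300],[215,487-300],[120,375-300],[50,395-300]],[340,235])
# scene: identify by projection
print(proj(g,np.c_[ (lambda c,s:np.c_[P[:,0]*c-P[:,1]*s+q[0],P[:,0]*s+P[:,1]*c+q[1],P[:,2]])(np.cos(q[2]),np.sin(q[2]))]).round(1).tolist(), uvs.round(1).tolist())
Q=np.array([[-.095,.055,.015],[-.095,-.055,.015]])
uv=px([[528-480,225],[622-480,490]],[304,190])
A,B=ray(f,uv[0],.015),ray(f,uv[1],.015); print("bar",A,B,np.linalg.norm(A-B),(A+B)/2)
d=(A-B)[:2]; yaw=np.arctan2(d[1],d[0])-np.pi/2; print("yaw",yaw)
m=((A+B)/2)[:2]; x=np.array([np.cos(yaw),np.sin(yaw)]); O=m+.095*x; print("origin",O)
y=np.array([-x[1],x[0]])
C=np.array([[*(O+a*x+b*y),z] for a,b,z in [(-.095,.055,.015),(-.095,-.055,.015),(-.02,.055,.01),(-.02,-.055,.01),(.106,.055,.01),(.106,-.055,.01)]])
for nm,h in (("t",f),("s",g)):
    im=h["frame"].copy(); uv=proj(h,C); print(uv.round(1).tolist())
    c=uv.mean(0).astype(int); 
    big=cv2.resize(im[c[1]-65:c[1]+55,c[0]-80:c[0]+80],None,fx=5,fy=5,interpolation=cv2.INTER_CUBIC)
    big=cv2.convertScaleAbs(big,alpha=1.5,beta=10)
    for u in uv: cv2.drawMarker(big,tuple(((u-c+[80,65])*5+2).astype(int)),(0,0,255),0,12,1)
    cv2.imwrite(f"pics/r{nm}.png",big)
E
```

```text
wedge top [ 0.5099  0.2865 -1.9191] [[-0.89, -0.45], [-0.61, 0.14], [0.64, -0.13], [-0.05, 0.1], [0.75, 0.09], [0.2, 0.24]]
[[383.3, 271.4], [396.7, 267.5], [374.2, 260.9], [387.4, 257.1], [349.6, 253.2], [364.4, 249.0]] [[387.0, 257.6], [373.6, 261.6], [395.0, 267.6], [382.6, 272.0], [363.6, 249.6], [349.6, 253.6]]
bar [ 0.4964321  -0.02738132  0.015     ] [ 0.39534043 -0.06211646  0.015     ] 0.10689272625579894 [ 0.44588626 -0.04474889  0.015     ]
yaw -1.23983404557735
origin [ 0.47675682 -0.13459324]
[[312.9, 233.8], [332.3, 288.4], [349.3, 221.0], [368.9, 275.1], [410.5, 199.5], [430.7, 253.4]]
[[282.1, 210.0], [303.2, 188.0], [255.0, 203.5], [277.1, 182.4], [212.3, 190.4], [235.9, 170.8]]
```

View pics/rt.png

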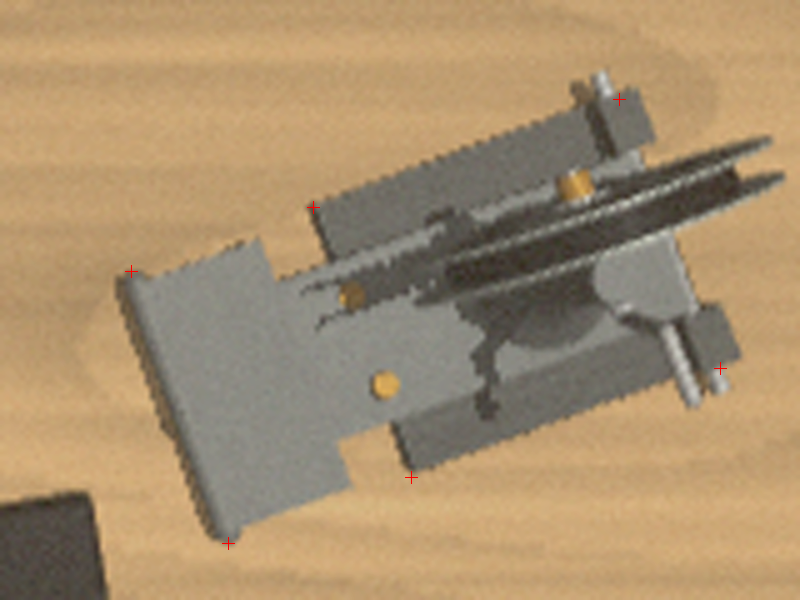

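View pics/rs.png

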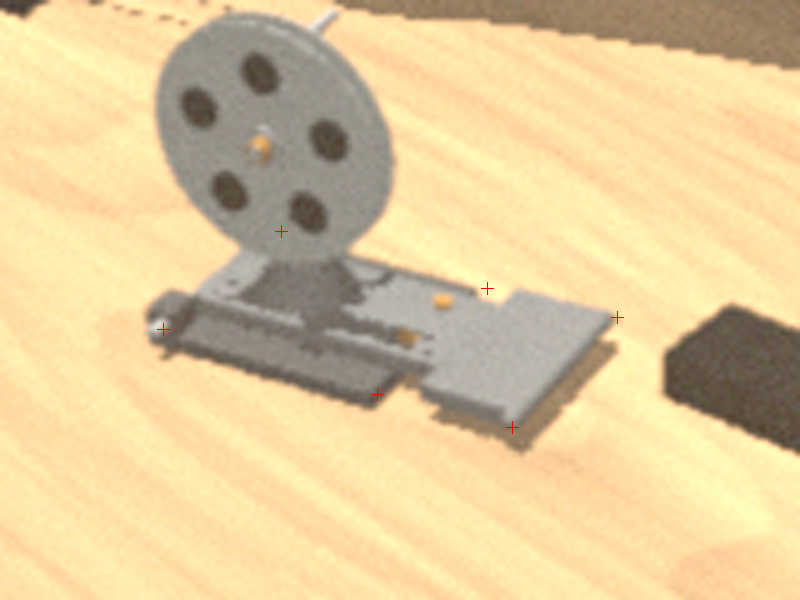

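The top and scene projections agree within about 1 px. The black case may be close to the wedge's path, so I'll work out the clearance while starting the arm's transit.

```bash
python3 -m handwheel '[{"wz":-0.168},{"wz":-0.168},{"wz":-0.168},{"wz":-0.168},{"wz":-0.166}]' 
python3 -m handwheel '[{"dx":4.5,"dy":0.3},{"dx":4.5,"dy":0.3},{"dx":4.5,"dy":0.3},{"dx":4.5,"dy":0.3},{"dx":4.5,"dy":0.3},{"dx":4.5,"dy":0.3},{"dx":4.5,"dy":0.3},{"dx":4.5,"dy":0.3}]'
python3 - <<'E'
from h import *
f=cam("top")
O=np.array([.4768,-.1346]);yaw=-1.24;x=np.array([np.cos(yaw),np.sin(yaw)]);y=np.array([-x[1],x[0]])
m=optics.masks_of("black_case_c","top")[0]["region"].astype(np.uint8)
c=cv2.findContours(m,0,2)[0]; b=cv2.boxPoints(cv2.minAreaRect(max(c,key=len)))
for p in b:
    w=ray(f,p,.028)[:2]; print("case",w.round(3),"in rewind",((w-O)@x).round(3),((w-O)@y).round(3))
print("grip in rewind",(np.array([.5099,.2865])-O)@x,(np.array([.5099,.2865])-O)@y)
E
```

```text
case [0.403 0.089] in rewind -0.236 0.003
case [ 0.418 -0.008] in rewind -0.139 -0.014
case [ 0.356 -0.017] in rewind -0.15 -0.076
case [0.341 0.079] in rewind -0.246 -0.059
grip in rewind -0.3875188851532773 0.16807716575894843schema error: expected keys dx, dy, dz, wx, wy, wz, claw
schema error: expected keys dx, dy, dz, wx, wy, wz, claw
```

```bash
python3 -m handwheel '[{"dx":0,"dy":0,"dz":0,"wx":0,"wy":0,"wz":-0.168,"claw":100},{"dx":0,"dy":0,"dz":0,"wx":0,"wy":0,"wz":-0.168,"claw":100},{"dx":0,"dy":0,"dz":0,"wx":0,"wy":0,"wz":-0.168,"claw":100},{"dx":0,"dy":0,"dz":0,"wx":0,"wy":0,"wz":-0.168,"claw":100},{"dx":0,"dy":0,"dz":0,"wx":0,"wy":0,"wz":-0.166,"claw":100}]' 
python3 -m handwheel '[{"dx":4.5,"dy":0.3,"dz":0,"wx":0,"wy":0,"wz":0,"claw":100},{"dx":4.5,"dy":0.3,"dz":0,"wx":0,"wy":0,"wz":0,"claw":100},{"dx":4.5,"dy":0.3,"dz":0,"wx":0,"wy":0,"wz":0,"claw":100},{"dx":4.5,"dy":0.3,"dz":0,"wx":0,"wy":0,"wz":0,"claw":100},{"dx":4.5,"dy":0.3,"dz":0,"wx":0,"wy":0,"wz":0,"claw":100},{"dx":4.5,"dy":0.3,"dz":0,"wx":0,"wy":0,"wz":0,"claw":100},{"dx":4.5,"dy":0.3,"dz":0,"wx":0,"wy":0,"wz":0,"claw":100},{"dx":4.5,"dy":0.3,"dz":0,"wx":0,"wy":0,"wz":0,"claw":100}]'
cat >> h.py <<'E'
from scipy.spatial.transform import Rotation as Ro
def delta(p,yaw):
    s=monitor.observe(); R=Ro.from_euler('xyz',s["tool_rot"]).as_matrix()
    T=Ro.from_euler('xyz',[np.pi,0,yaw]).as_matrix()
    print("pos",np.round(s["position"],4),"rot",np.round(s["tool_rot"],3),"delta cm",np.round(R.T@(np.array(p)-s["position"])*100,2),"turn",Ro.from_matrix(R.T@T).as_rotvec().round(4))
E
python3 -c "
from h import *
delta([.5099,.2865,.2],-1.9191+np.pi)"
```

```text
clock: 1.72
position: [0.2339, -0.5796, 0.2313]
tool_rot: [-3.142, 0.0, 1.227]
force: [0.7, 0.1, -0.3]
grip_width: 0.0857
finger_force: 0.0
clock: 2.72
position: [0.3801, -0.2482, 0.2315]
tool_rot: [3.141, 0.0, 1.222]
force: [0.7, -0.8, 0.1]
grip_width: 0.0853
finger_force: 0.0
pos [ 0.3801 -0.2482  0.2315] rot [3.141 0.    1.222] delta cm [54.68 -6.1   3.13] turn [ 0.0005  0.0002 -0.0008]
```

```bash
python3 -m handwheel '[{"dx":4.5,"dy":-0.4,"dz":0,"wx":0,"wy":0,"wz":0,"claw":100},{"dx":4.5,"dy":-0.4,"dz":0,"wx":0,"wy":0,"wz":0,"claw":100},{"dx":4.5,"dy":-0.5,"dz":0,"wx":0,"wy":0,"wz":0,"claw":100},{"dx":4.5,"dy":-0.5,"dz":0,"wx":0,"wy":0,"wz":0,"claw":100},{"dx":4.5,"dy":-0.5,"dz":0,"wx":0,"wy":0,"wz":0,"claw":100},{"dx":4.5,"dy":-0.5,"dz":0,"wx":0,"wy":0,"wz":0,"claw":100},{"dx":4.5,"dy":-0.5,"dz":0,"wx":0,"wy":0,"wz":0,"claw":100},{"dx":4.5,"dy":-0.5,"dz":0,"wx":0,"wy":0,"wz":0,"claw":100}]'
python3 -m handwheel '[{"dx":4.5,"dy":-0.5,"dz":0,"wx":0,"wy":0,"wz":0,"claw":100},{"dx":4.5,"dy":-0.5,"dz":0,"wx":0,"wy":0,"wz":0,"claw":100},{"dx":4.5,"dy":-0.6,"dz":0.5,"wx":0,"wy":0,"wz":0,"claw":100},{"dx":4.5,"dy":-0.6,"dz":2,"wx":0,"wy":0,"wz":0,"claw":100},{"dx":0.7,"dy":-0.1,"dz":0.6,"wx":0,"wy":0,"wz":0,"claw":100},{"dx":0,"dy":0,"dz":0,"wx":0,"wy":0,"wz":0,"claw":100}]'
python3 -c "
from h import *
delta([.5099,.2865,.012],-1.9191+np.pi)
f=cam('wrist'); print(proj(f,np.array([[.5099,.2865,.05]])))
q=[.5099,.2865,-1.9191];c,s=np.cos(q[2]),np.sin(q[2])
P=np.array([[-.017,.015,.05],[-.017,-.015,.05],[.017,.015,.05],[.017,-.015,.05],[.107,.018,.003],[.107,-.018,.003]])
uv=proj(f,np.c_[P[:,0]*c-P[:,1]*s+q[0],P[:,0]*s+P[:,1]*c+q[1],P[:,2]])
im=f['frame'].copy()
for u in uv: cv2.drawMarker(im,tuple(int(v) for v in u),(0,0,255),0,14,1)
cv2.imwrite('pics/w1.png',im)"
```

```text
clock: 3.72
position: [0.4674, 0.1032, 0.2315]
tool_rot: [3.141, -0.0, 1.221]
force: [0.1, -0.4, -0.2]
grip_width: 0.0858
finger_force: 0.0
clock: 4.47
position: [0.5092, 0.2853, 0.1999]
tool_rot: [-3.141, 0.001, 1.222]
force: [0.1, 0.5, 0.3]
grip_width: 0.0853
finger_force: 0.0
pos [0.5092 0.2853 0.1999] rot [-3.141e+00  1.000e-03  1.222e+00] delta cm [ 0.16  0.04 18.79] turn [-0.0007  0.0008 -0.0002]
[[282.73622575 193.76974996]]
```

View pics/w1.png

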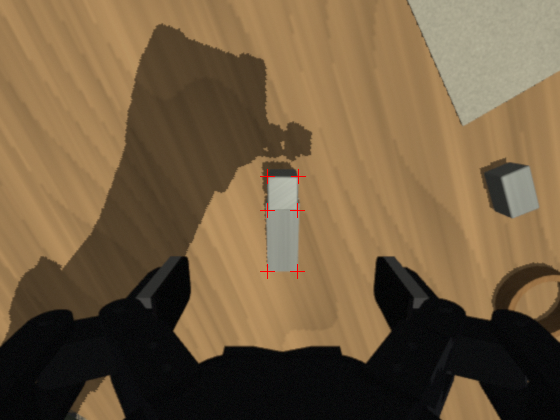

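The projected wedge corners match the wrist picture, with the wedge at about (283,222). Next I descend and grip.

```bash
python3 -m handwheel '[{"dx":0.1,"dy":0,"dz":4,"wx":0,"wy":0,"wz":0,"claw":100},{"dx":0,"dy":0,"dz":4,"wx":0,"wy":0,"wz":0,"claw":100},{"dx":0,"dy":0,"dz":4,"wx":0,"wy":0,"wz":0,"claw":100},{"dx":0,"dy":0,"dz":3.5,"wx":0,"wy":0,"wz":0,"claw":100},{"dx":0,"dy":0,"dz":2,"wx":0,"wy":0,"wz":0,"claw":100},{"dx":0,"dy":0,"dz":1.1,"wx":0,"wy":0,"wz":0,"claw":100},{"dx":0,"dy":0,"dz":0,"wx":0,"wy":0,"wz":0,"claw":100}]'
python3 -m handwheel '[{"dx":0,"dy":0,"dz":0,"wx":0,"wy":0,"wz":0,"claw":20},{"dx":0,"dy":0,"dz":0,"wx":0,"wy":0,"wz":0,"claw":20},{"dx":0,"dy":0,"dz":0,"wx":0,"wy":0,"wz":0,"claw":20},{"dx":0,"dy":0,"dz":0,"wx":0,"wy":0,"wz":0,"claw":20},{"dx":0,"dy":0,"dz":0,"wx":0,"wy":0,"wz":0,"claw":20},{"dx":0,"dy":0,"dz":0,"wx":0,"wy":0,"wz":0,"claw":20},{"dx":0,"dy":0,"dz":0,"wx":0,"wy":0,"wz":0,"claw":20},{"dx":0,"dy":0,"dz":0,"wx":0,"wy":0,"wz":0,"claw":20}]' 80
```

```text
clock: 5.4
position: [0.51, 0.2863, 0.0146]
tool_rot: [3.141, -0.0, 1.221]
force: [-0.1, -0.2, 0.6]
grip_width: 0.0853
finger_force: 0.0
clock: 6.4
position: [0.5101, 0.2865, 0.0149]
tool_rot: [3.141, -0.0, 1.222]
force: [0.1, -0.4, 8.6]
grip_width: 0.0288
finger_force: 79.0
```

```bash
python3 -m handwheel '[{"dx":0,"dy":0,"dz":0,"wx":0,"wy":0,"wz":-0.113,"claw":20},{"dx":0,"dy":0,"dz":0,"wx":0,"wy":0,"wz":-0.113,"claw":20},{"dx":0,"dy":0,"dz":0,"wx":0,"wy":0,"wz":-0.113,"claw":20},{"dx":0,"dy":0,"dz":0,"wx":0,"wy":0,"wz":-0.113,"claw":20},{"dx":0,"dy":0,"dz":0,"wx":0,"wy":0,"wz":-0.113,"claw":20},{"dx":0,"dy":0,"dz":0,"wx":0,"wy":0,"wz":-0.114,"claw":20},{"dx":0,"dy":0,"dz":0,"wx":0,"wy":0,"wz":0,"claw":20}]'
python3 -m handwheel '[{"dx":-1.9,"dy":-1.5,"dz":0,"wx":0,"wy":0,"wz":0,"claw":20},{"dx":-1.9,"dy":-1.5,"dz":0,"wx":0,"wy":0,"wz":0,"claw":20},{"dx":-1.9,"dy":-1.5,"dz":0,"wx":0,"wy":0,"wz":0,"claw":20},{"dx":-1.9,"dy":-1.5,"dz":0,"wx":0,"wy":0,"wz":0,"claw":20},{"dx":-1.9,"dy":-1.5,"dz":0,"wx":0,"wy":0,"wz":0,"claw":20},{"dx":-1.9,"dy":-1.5,"dz":0,"wx":0,"wy":0,"wz":0,"claw":20},{"dx":-1.9,"dy":-1.5,"dz":0,"wx":0,"wy":0,"wz":0,"claw":20},{"dx":-1.9,"dy":-1.3,"dz":0,"wx":0,"wy":0,"wz":0,"claw":20}]'
cat >> h.py <<'E'
O=np.array([.4768,-.1346]);RY=-1.24;rx=np.array([np.cos(RY),np.sin(RY)]);ry=np.array([-rx[1],rx[0]])
def rel():
    s=monitor.observe(); d=s["position"][:2]-O; print("rel",(d@rx).round(4),(d@ry).round(4),s["position"].round(4),s["tool_rot"].round(4),"F",s["force"].round(1),s["clock"])
E
python3 -c "
from h import *
rel(); f=cam('top'); g=cam('scene')
up=lambda c,k:cv2.convertScaleAbs(cv2.resize(c,None,fx=k,fy=k,interpolation=cv2.INTER_CUBIC),alpha=1.5,beta=10)
P=[(*(O+a*rx+b*ry),z) for a,b,z in [(-.128,.068,.003),(-.128,.032,.003)]]
o=np.hstack([up(f['frame'][180:330,230:360],3.07),up(g['frame'][150:300,230:360],3.07)])
print(proj(f,np.array(P)),proj(g,np.array(P)))
cv2.imwrite('pics/p1.png',o)"
```

```text
clock: 7.28
position: [0.5101, 0.2867, 0.0149]
tool_rot: [3.141, -0.001, 1.903]
force: [-0.2, -0.1, 6.7]
grip_width: 0.0291
finger_force: 79.5
clock: 8.28
position: [0.4478, 0.1047, 0.0149]
tool_rot: [3.139, -0.001, 1.902]
force: [2.1, 6.1, 5.9]
grip_width: 0.029
finger_force: 79.9
rel -0.2357 0.0503 [0.4478 0.1047 0.0149] [ 3.1392e+00 -1.0000e-03  1.9017e+00] F [2.1 6.1 5.9] 8.275
[[294.47508531 233.07748897]
 [300.60653825 250.5318288 ]] [[291.87660865 220.8020034 ]
 [298.94586185 212.99898597]]
```

View pics/p1.png

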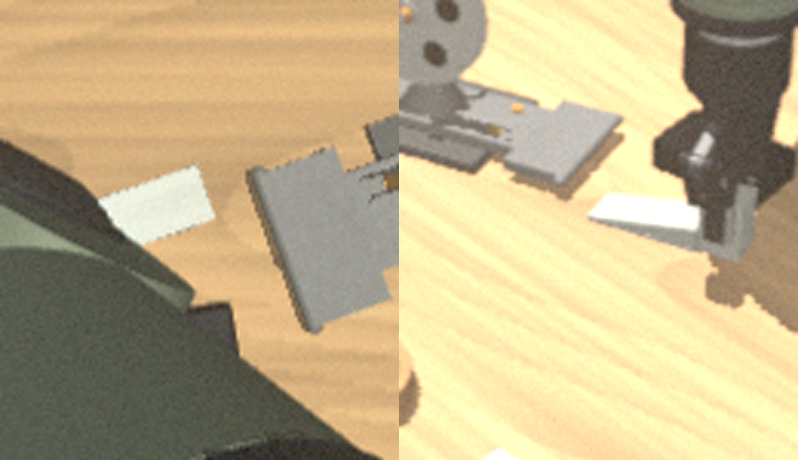

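The tip corners are at (196,167) and (214,218) in the crop, within about 2 mm of prediction, and the wedge is well clear of the case. Next I insert diagonally up to just before contact.

```bash
python3 -m handwheel '[{"dx":-1,"dy":-0.3,"dz":0,"wx":0,"wy":0,"wz":0,"claw":20},{"dx":-1,"dy":-0.3,"dz":0,"wx":0,"wy":0,"wz":0,"claw":20},{"dx":-1,"dy":-0.3,"dz":0,"wx":0,"wy":0,"wz":0,"claw":20},{"dx":-1,"dy":-0.3,"dz":0,"wx":0,"wy":0,"wz":0,"claw":20},{"dx":-1,"dy":-0.3,"dz":0,"wx":0,"wy":0,"wz":0,"claw":20},{"dx":-0.7,"dy":-0.3,"dz":0,"wx":0,"wy":0,"wz":0,"claw":20},{"dx":-0.5,"dy":-0.2,"dz":0,"wx":0,"wy":0,"wz":0,"claw":20},{"dx":0,"dy":0,"dz":0,"wx":0,"wy":0,"wz":0,"claw":20}]'
python3 -c "
from h import *
rel()"
python3 -m handwheel '[{"dx":-0.2,"dy":0,"dz":0,"wx":0,"wy":0,"wz":0,"claw":20},{"dx":-0.2,"dy":0,"dz":0,"wx":0,"wy":0,"wz":0,"claw":20}]'
python3 -m handwheel '[{"dx":-0.2,"dy":0,"dz":0,"wx":0,"wy":0,"wz":0,"claw":20},{"dx":-0.2,"dy":0,"dz":0,"wx":0,"wy":0,"wz":0,"claw":20}]'
python3 -c "
from h import *
rel()"
```

```text
clock: 9.38
position: [0.4493, 0.0395, 0.0149]
tool_rot: [3.14, -0.0, 1.901]
force: [0.7, 2.2, 10.6]
grip_width: 0.0293
finger_force: 80.3
rel -0.1736 0.0305 [0.4493 0.0395 0.0149] [ 3.1396e+00 -2.0000e-04  1.9009e+00] F [ 0.7  2.2 10.6] 9.375
clock: 9.62
position: [0.4502, 0.0367, 0.0149]
tool_rot: [3.14, -0.001, 1.902]
force: [-2.4, 8.3, 11.9]
grip_width: 0.0293
finger_force: 80.5
clock: 9.88
position: [0.4515, 0.033, 0.0149]
tool_rot: [3.14, -0.001, 1.902]
force: [-3.4, 9.7, 12.3]
grip_width: 0.0291
finger_force: 80.5
rel -0.1667 0.0305 [0.4515 0.033  0.0149] [ 3.1396e+00 -1.3000e-03  1.9020e+00] F [-3.4  9.7 12.3] 9.875
```

```bash
python3 -m handwheel '[{"dx":-0.2,"dy":0,"dz":0,"wx":0,"wy":0,"wz":0,"claw":20},{"dx":-0.2,"dy":0,"dz":0,"wx":0,"wy":0,"wz":0,"claw":20},{"dx":-0.2,"dy":0,"dz":0,"wx":0,"wy":0,"wz":0,"claw":20},{"dx":-0.2,"dy":0,"dz":0,"wx":0,"wy":0,"wz":0,"claw":20},{"dx":-0.2,"dy":0,"dz":0,"wx":0,"wy":0,"wz":0,"claw":20},{"dx":0,"dy":0,"dz":0,"wx":0,"wy":0,"wz":0,"claw":20},{"dx":0,"dy":0,"dz":0,"wx":0,"wy":0,"wz":0,"claw":20}]'
cat > lift.py <<'E'
from h import *
rel(); a=cv2.cvtColor(cv2.imread('pics/scene0.png'),6).astype(np.float32)
f=cam('scene'); b=cv2.cvtColor(np.mean([f['frame'].astype(float)]+[cam('scene')['frame'] for _ in range(3)],0).astype(np.float32),6)
def W(p): return np.array([*(O+p[0]*rx+p[1]*ry),p[2]])
def shift(c,hw,hh):
    y0,x0=int(c[1]-hh),int(c[0]-hw); t=a[y0:y0+2*hh,x0:x0+2*hw]; m=np.eye(2,3,dtype=np.float32); 
    cc,m=cv2.findTransformECC(t,b[y0:y0+2*hh,x0:x0+2*hw],m,cv2.MOTION_TRANSLATION,(3,200,1e-6),None,3); return m[:,2],cc
for nm,p,hw,hh,px in [("reel",(.05,0,.116),28,30,None),("reeltop",(.05,0,.16),24,14,None),("hub",(.05,0,.116),14,14,None),("foot",(-.07,-.02,.02),12,10,None),("plate ref",(.04,.055,.005),14,6,None)]:
    c=proj(f,W(p)); s,cc=shift(c,hw,hh); th=.01; r=np.array([p[0]-.1,0,p[2]-.015])
    q=np.array([p[0]-.1+0,p[2]-.015]); d=np.array([th*q[1],0,-th*q[0]])   # nose rises
    J=(proj(f,W(np.array(p)+d))-c)/th; ang=s@J/(J@J)
    print(nm,c.round(),"shift",s.round(2),"cc",round(cc,3),"pred dir",(J*.015).round(2),"lift mm",(ang*195).round(2))
cv2.imwrite('pics/scene_n.png',f['frame'])
E
python3 lift.py
```

```text
clock: 10.75
position: [0.4547, 0.0242, 0.0149]
tool_rot: [3.139, -0.002, 1.903]
force: [-4.3, 13.0, 12.4]
grip_width: 0.0288
finger_force: 80.6
rel -0.1574 0.0307 [0.4547 0.0242 0.0149] [ 3.1393e+00 -2.1000e-03  1.9027e+00] F [-4.3 13.  12.4] 10.75
reel [240. 149.] shift [-0.2  -0.34] cc 0.847 pred dir [-0.54 -0.41] lift mm 1.57
reeltop [239. 133.] shift [-0.05 -0.84] cc 0.729 pred dir [-0.78 -0.47] lift mm 1.53
hub [240. 149.] shift [-0.32 -0.33] cc 0.887 pred dir [-0.54 -0.41] lift mm 1.97
foot [288. 190.] shift [-0.31 -1.09] cc 0.835 pred dir [-0.03 -0.88] lift mm 3.66
plate ref [234. 199.] shift [-0.03 -0.01] cc 1.0 pred dir [ 0.03 -0.29] lift mm 0.03
```

```bash
python3 -m handwheel '[{"dx":-0.2,"dy":0,"dz":0,"wx":0,"wy":0,"wz":0,"claw":20},{"dx":-0.2,"dy":0,"dz":0,"wx":0,"wy":0,"wz":0,"claw":20},{"dx":-0.1,"dy":0,"dz":0,"wx":0,"wy":0,"wz":0,"claw":20},{"dx":0,"dy":0,"dz":0,"wx":0,"wy":0,"wz":0,"claw":20},{"dx":0,"dy":0,"dz":0,"wx":0,"wy":0,"wz":0,"claw":20}]'
python3 lift.py
python3 -c "
import cv2,numpy as np
up=lambda p:cv2.convertScaleAbs(cv2.resize(cv2.imread(p)[115:235,200:330],None,fx=3.07,fy=4.5,interpolation=cv2.INTER_CUBIC),alpha=1.3)
cv2.imwrite('pics/cmp.png',np.hstack([up('pics/scene0.png'),up('pics/scene_n.png')]))"
```

```text
clock: 11.58
position: [0.4563, 0.0196, 0.0149]
tool_rot: [3.139, -0.002, 1.903]
force: [-4.1, 14.6, 11.7]
grip_width: 0.0292
finger_force: 80.5
rel -0.1525 0.0307 [0.4563 0.0196 0.0149] [ 3.1393e+00 -2.2000e-03  1.9028e+00] F [-4.1 14.6 11.7] 11.575
reel [240. 149.] shift [-0.38 -0.51] cc 0.836 pred dir [-0.54 -0.41] lift mm 2.64
reeltop [239. 133.] shift [-0.29 -1.01] cc 0.715 pred dir [-0.78 -0.47] lift mm 2.47
hub [240. 149.] shift [-0.74 -0.52] cc 0.995 pred dir [-0.54 -0.41] lift mm 3.9
foot [288. 190.] shift [-1.01 -1.39] cc 0.67 pred dir [-0.03 -0.88] lift mm 4.75
plate ref [234. 199.] shift [-0.02 -0.  ] cc 0.999 pred dir [ 0.03 -0.29] lift mm 0.01
```

View pics/cmp.png

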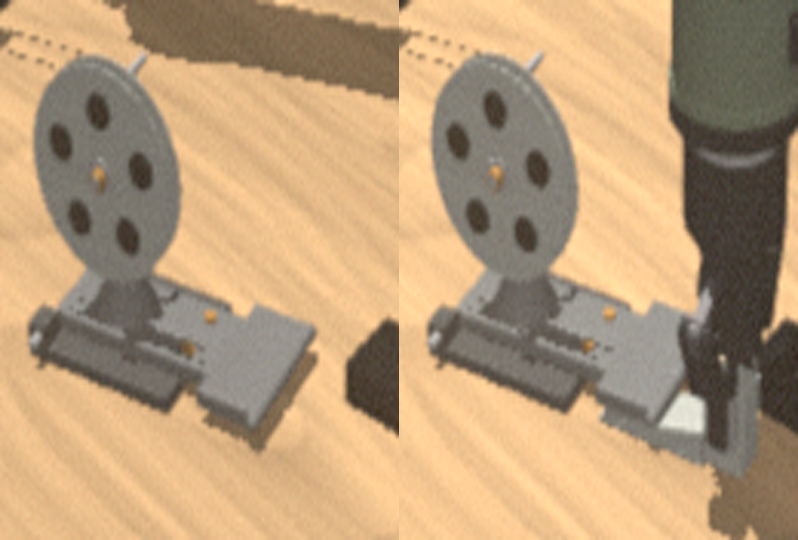

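The nose sits visibly higher on the wedge and nothing else has moved. Next I refine the lift estimate, using patches that lie entirely on the reel.

```bash
sed -i '/^for nm/,$d' lift.py; cat >> lift.py <<'E'
for z,c,hw,hh in [(.116,(232,154),13,17),(.116,(235,154),13,17),(.116,(232,156),10,14),(.13,(232,149),11,12),(.1,(233,161),11,12),(.02,(268,185),5,4),(.02,(263,193),6,4)]:
    c=np.array(c); w=ray(f,c,z); p=np.array([(w[:2]-O)@rx,(w[:2]-O)@ry,z]); s,cc=shift(c,hw,hh); th=.01
    d=np.array([th*(z-.015),0,-th*(p[0]-.1)]); J=(proj(f,W(p+d))-c)/th
    print(p.round(3),s.round(2),round(cc,3),"lift mm",(s@J/(J@J)*195).round(2),"resid",(s-J*(s@J/(J@J))).round(2))
E
python3 lift.py
```

```text
rel -0.1525 0.0307 [0.4563 0.0196 0.0149] [ 3.1393e+00 -2.2000e-03  1.9028e+00] F [-4.  13.7 12.1] 11.775
[0.054 0.032 0.116] [-0.45 -0.24] 0.861 lift mm 2.2 resid [-0.04  0.05]
[0.048 0.028 0.116] [-0.45 -0.41] 0.854 lift mm 2.56 resid [ 0.03 -0.04]
[0.049 0.04  0.116] [-0.34 -0.25] 0.882 lift mm 1.78 resid [-0.01  0.01]
[0.053 0.032 0.13 ] [-0.66 -0.56] 0.902 lift mm 3.33 resid [ 0.05 -0.08]
[0.05  0.036 0.1  ] [-0.31 -0.24] 0.879 lift mm 1.87 resid [-0.01  0.01]Traceback (most recent call last):
  File "lift.py", line 9, in <module>
    c=np.array(c); w=ray(f,c,z); p=np.array([(w[:2]-O)@rx,(w[:2]-O)@ry,z]); s,cc=shift(c,hw,hh); th=.01
                                                                                 ~~~~~^^^^^^^^^
  File "lift.py", line 7, in shift
    cc,m=cv2.findTransformECC(t,b[y0:y0+2*hh,x0:x0+2*hw],m,cv2.MOTION_TRANSLATION,(3,200,1e-6),None,3); return m[:,2],cc
         ~~~~~~~~~~~~~~~~~~~~^^^^^^^^^^^^^^^^^^^^^^^^^^^^^^^^^^^^^^^^^^^^^^^^^^^^^^^^^^^^^^^^^^^^^^^^^
cv2.error: OpenCV(4.12.0) /io/opencv/modules/video/src/ecc.cpp:589: error: (-7:Iterations do not converge) The algorithm stopped before its convergence. The correlation is going to be minimized. Images may be uncorrelated or non-overlapped in function 'findTransformECC'
```

```bash
sed -i '/^def shift/,$d' lift.py; cat >> lift.py <<'E'
from scipy.ndimage import map_coordinates as mc
A,B=[cv2.GaussianBlur(i,(0,0),.8) for i in (a,b)]
o=-f['R'].T@f['t']
def test(nm,pts):
    base=proj(f,np.array([W(p) for p in pts])); va=mc(A,base.T[::-1],order=3); best=[]
    ls=np.arange(-1,7.01,.1)
    for l in ls:
        th=l/195; q=[(.1+(p[0]-.1)*np.cos(th)+(p[2]-.015)*np.sin(th),p[1],.015-(p[0]-.1)*np.sin(th)+(p[2]-.015)*np.cos(th)) for p in pts]
        vb=mc(B,proj(f,np.array([W(p) for p in q])).T[::-1],order=3); best.append(np.corrcoef(va,vb)[0,1])
    i=int(np.argmax(best)); print(nm,"lift",ls[i].round(2),"corr",round(best[i],4),"at 0:",round(best[10],4), "at 3:",round(best[40],4))
g=np.linspace(-1,1,41)
for y in (.02,.034): test(f"reel y={y}",[(.05+.062*u,y,.116+.062*v) for u in g for v in g if u*u+v*v<1])
test("reel rim",[(.05+r*np.cos(t),.034,.116+r*np.sin(t)) for r in np.linspace(.055,.072,12) for t in np.linspace(.3,2.8,120)])
test("foot",[(x,y,.02) for x in np.linspace(-.08,-.01,30) for y in np.linspace(-.06,.06,60)])
E
python3 lift.py
```

```text
rel -0.1525 0.0307 [0.4563 0.0196 0.0149] [ 3.1393e+00 -2.2000e-03  1.9027e+00] F [-4.7 14.1 12. ] 11.975
reel y=0.02 lift 2.9 corr 0.996 at 0: 0.9684 at 3: 0.9959
reel y=0.034 lift 2.7 corr 0.9963 at 0: 0.971 at 3: 0.9959
reel rim lift 2.6 corr 0.9964 at 0: 0.9757 at 3: 0.9959
foot lift 3.0 corr 0.93 at 0: 0.9021 at 3: 0.93
```

```bash
python3 -m handwheel '[{"dx":-0.1,"dy":0,"dz":0,"wx":0,"wy":0,"wz":0,"claw":20},{"dx":0,"dy":0,"dz":0,"wx":0,"wy":0,"wz":0,"claw":20},{"dx":0,"dy":0,"dz":0,"wx":0,"wy":0,"wz":0,"claw":20},{"dx":0,"dy":0,"dz":0,"wx":0,"wy":0,"wz":0,"claw":20}]'
python3 lift.py && python3 -c "
from h import *
print(job_done())"
```

```text
clock: 12.68
position: [0.4566, 0.0187, 0.0149]
tool_rot: [3.139, -0.002, 1.903]
force: [-4.7, 13.1, 13.3]
grip_width: 0.0292
finger_force: 80.5
rel -0.1516 0.0307 [0.4566 0.0187 0.0149] [ 3.1393e+00 -2.3000e-03  1.9029e+00] F [-4.7 13.1 13.3] 12.675
reel y=0.02 lift 3.1 corr 0.9964 at 0: 0.9644 at 3: 0.9964
reel y=0.034 lift 2.8 corr 0.9967 at 0: 0.9677 at 3: 0.9966
reel rim lift 2.8 corr 0.9961 at 0: 0.9709 at 3: 0.996
foot lift 3.2 corr 0.9254 at 0: 0.8944 at 3: 0.9253
the job is handed in; nothing more can be done
None
```

The wedge is held in the gripper about 31 mm off the nose's centre, with the nose raised about 3 mm (2.8–3.2 mm measured from the camera images); I handed the job in at about 13 s, and no other object was touched as far as the pictures and force readings show.

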